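# Vent the microscope's gas manifold and hold the test plug on its slanted nipple

### The arm

A 6-joint arm with a two-finger parallel gripper is mounted at the origin on the work surface. World frame = base frame: x ahead of the robot, y to its left, z up, the work surface at z = 0. Lengths are in mm, angles in rad, forces in N, time in s.
With the tool pointing down it reaches from about 350 to 975 mm from the base axis. Payload 7.1 kg.
Tool frame: the origin (TCP) lies midway between the tips of the shut fingers; the grasp point (between the pads) lies pinch_z behind it (pinch_z is the distance from the TCP to the grasp point, in mm); z points along the fingers, y is the line along which they close (so a half turn about z gives the same grasp; the last joint's range is limited). The gripper opens to 88 mm and grips with 3 to 60 N. Pads are 20 mm wide; open, the fingers measure 115 mm over their backs; the gripper's body (75 mm by 178 mm) begins 61 mm behind the grasp point.
Start: joints at [1.108, 0.423, 1.63, -0, 1.089, -0.019], TCP at [268.326, 564.452, 222.675] pointing down, gripper open.
Joint ranges: [-3, 3], [-0.9, 2.11], [0.09, 2.58], [-1.31, 4.45], [0.11, 2.69], [-2.54, 2.54]. Speed limits (rad/s): [2.39, 2.39, 3.01, 3.14, 3.14, 3.14].

### API

Orientations are given as a rotation vector (axis times angle).
In Python, from workcell import get_obs, get_image, close_job, pinch_z gives the robot as it stands.
- The arm moves only by the tool jog_arm, never from a script. Its argument "commands" is a list of rows, each a list of 3 entries, a list of its own where there are three numbers: the gripper command: -1 is shut, 1 is fully open, values between are in proportion, then the shift along the tool's x, y, z as a fraction of full scale, then the turn, a rotation vector about the tool's x, y, z as a fraction of full scale. In form: [[gripper, [tx, ty, tz], [rx, ry, rz]], ...]. A call has 1 to 10 rows; each row shifts and turns the commanded pose from where the row before left it, along the tool's axes as they then stand; what a row does not reach is not made up. Full scale, the value 1, is 0.1 m for a shift and 45 degrees for a turn. A row lasts 1/10 s, in which the tool goes at most 50 mm and 8.59 degrees, less where a joint would pass 70% of its speed; a pose out of reach is approached as far as the arm can. A call with a number of a shift or a turn outside -1 to 1 is refused whole. A call with a gripper value outside its range is refused whole. The fingers move at their own pace and stop on an object; the grip force is fixed at half the most. Time passes only in rows, so rows that do not move let the fingers close. It gives the time, the measured TCP pose, the force, the opening and the grip force at its end, in the units of the state.
- get_obs(): the state, without advancing time (a new reading comes with each control period).
- get_image(name): name is "scene" or "top"; returns a dict with "image" (420x560x3 uint8, blue, green, red), "z_map" (420x560 float32, mm along the optical axis (not along the pixel's ray), 0 where there is no reading), "intrinsics" (3x3 intrinsics, pixels), "eye" and "orientation" of the camera in the world. Camera axes: x right, y down, z forward; pixel columns grow to the right and rows downward; lengths in mm; the calibration is good to about 2 mm. A picture is of the moment at which its call begins.
- close_job(): hands the job in; it is judged then, once.
The state is a dict: "t": time; "qpos": joint angles; "qvel": joint speeds; "joint_torque": joint torques, N m; "ee_pos": TCP position; "orientation": TCP orientation; "ft_force": force on the tool from outside, world axes, zero at the start; "moment": the same for the moment, N m; "width": finger opening in mm; "grasp_force": force on a finger pad.
Only numpy, scipy, OpenCV 4.12 (cv2) and the standard library are available. Lean on these libraries where they do the work, as an engineer would, in place of code of your own. Each camera call takes 0.05 s, during which the arm holds its last target. There are 200 camera calls.

### The job

Vent the gas manifold first: twist its blue spring-return knob clockwise all the way to its stop, then let go so that it springs back by itself. Then take the black-gripped test plug, push it squarely onto the slanted steel nipple until both orange jaws have snapped over its flange, and keep pushing it down the nipple, as far as it goes against the spring of the brass collar. Finish while still holding the plug pressed down there, and leave the other things on the bench where they are.

Things in the scene. Friction and masses are not known exactly. Their poses are not given: they have to be found in the camera images.
- manifold: Gas manifold fixed to the bench: aluminium base plate 130 x 270 mm, white valve box with the blue knob on its +y half, slanted grey boss with the nipple on its -y half (knob and nipple 140 mm apart). Origin at the centre of its underside, z up, -x its front, facing roughly towards the robot.
- knob_grip (a point): Grip point of the blue vent knob, a bar 46 mm long, 13 mm thick, 32 mm high on a 48 mm round skirt, white mark on top. The point lies on the turning axis, 13 mm below the bar's top, 76 mm above the bench, 28 mm above the white box. z is up; x runs along the bar and turns with it (at rest it is the manifold's x). Grip the bar across its thickness.
- vent_knob (a joint): Turn of the vent knob in rad: 0 at rest, grows clockwise seen from above up to its stop at 1.25 (72 degrees). A spring (0.02 N m at rest, 0.09 N m at the stop) returns it to 0 when let go.
- nipple_tip (a point): Tip of the fixed steel nipple, a stem 13 mm thick, its last 5 mm tapered to 6 mm, 30 mm out of the boss. z is the stem's axis, pointing outwards, tilted 23 degrees (0.40 rad) from vertical towards the manifold's +x (away from the robot); y is level. Round the stem is a brass spring collar, 38 mm wide, its flat face 14 mm below the tip when free. Orange jaws stand at +y and -y of it.
- collar (a joint): How far the brass collar is pushed down the nipple, in m: 0 free, 0.014 at its stop. Spring: 2 N at 0, 9 N at the stop. The jaws snap over the plug's flange at about 0.007; the plug let go then rests there, kept from coming off, so holding it down means pushing on, towards 0.014. Passing the jaws takes about 3 to 6 N.
- jaw_a (a joint): Outward slide of the orange spring jaw on the nipple's +y side, in m: 0 closed (at rest, or snapped over the flange), about 0.004 while the flange passes. Closed, the two noses stand 34 mm apart, their flat undersides 15 mm below the nipple's tip; their slanted lead-ins widen to 44 mm level with the tip. The jaws reach 31 mm from the axis, no higher than the tip.
- jaw_b (a joint): Outward slide of the orange spring jaw on the nipple's -y side, in m: as jaw_a.
- plug_grip (a point): Centre of the black grip (30 mm wide, 52 mm long, green bands) of the round test plug, 88 mm long, about 0.15 kg, standing upright on the bench on its flange. The point is on the axis, 62 mm above the plug's mouth (underside), 26 mm below its top; z points from mouth to top. The plug works at any turn about its axis. Grip it here: lower down, the fingers would meet the jaws.
- plug_mouth (a point): Centre of the plug's mouth, in the plane of its underside; axes as the plug's. Flange 42 mm wide, 6 mm thick; above it an aluminium sleeve 29 mm wide, then from 36 mm up the black grip. The bore is 16 mm wide and 36 mm deep.
- jar: Bystander: clear specimen jar with blue cap, 52 mm wide, 75 mm high; origin at the centre of its underside. The plug and the jar may stand on either side of the manifold.
- slide_box: Bystander: green and white slide box, 85 x 100 x 35 mm; origin at the underside's centre.
- oil: Bystander: small amber oil bottle with black cap, 34 mm wide, 70 mm high; origin at the underside's centre.
- tip_box: Bystander: blue pipette tip box, 85 x 120 x 56 mm; origin at the underside's centre.
- tube_rack: Bystander: orange tube rack, 80 x 160 mm, 56 mm high; origin at the underside's centre.
Not all that is in view belongs to the job. What is shaped like the part that bears plug_grip but pink is not meant.

How it is judged (in metres and radians):
On the way, in this order (a step that is already met when the one before it is completed fails the run):
1. the vent knob is turned to its stop (value of joint vent_knob above 1.13 rad), for 0.1 s.
2. the vent knob is let go and has sprung back (value of joint vent_knob below 0.1 rad and contact force between the fingers and vent_knob below 0.2 N), for 0.2 s.
3. the plug sits squarely on the nipple with both jaws snapped over its flange (value of joint collar above 0.006 m and value of joint each of jaw_a, jaw_b below 0.0018 m and angle between the z axis of plug_grip and the z axis of nipple_tip, either way round below 0.12 rad and x of plug_mouth in the frame of nipple_tip between -0.004 and 0.004 m and y of plug_mouth in the frame of nipple_tip between -0.004 and 0.004 m), for 0.1 s.
At the end, for the whole second after the job is handed in: The robot still holds the plug (over 2 N) squarely on the nipple (within 0.12 rad and 4 mm), both jaws closed over its flange (within 1.8 mm), the collar pressed over 10.5 of its 14 mm down with over 4 N, the knob back at rest (within 0.1 rad), bystanders within 30 mm of their places (value of joint collar above 0.0105 m and value of joint each of jaw_a, jaw_b below 0.0018 m and angle between the z axis of plug_grip and the z axis of nipple_tip, either way round below 0.12 rad and x of plug_mouth in the frame of nipple_tip between -0.004 and 0.004 m and y of plug_mouth in the frame of nipple_tip between -0.004 and 0.004 m and contact force between the fingers and plug above 2 N and value of joint vent_knob below 0.1 rad and contact force between plug and collar above 4 N); the arm keeps its last pose, push and grip.
It fails at once if a bystander is moved by more than 30 mm (distance of any of jar, slide_box, oil, tip_box, tube_rack from where it was at the start of the episode above 0.03 m).
It also fails if it takes over 58 s, if anything falls off the work surface, if the arm or the gripper's body presses on something with over 40 N, if the wrist force passes 120 N, or if a joint passes its speed limit or range.

## Working session

There is one attempt and no reset: what is moved stays moved. The work goes in short steps, Python scripts to look and compute and a tool call to move; the robot and the scene stay as the last step left them, time stands still between calls to the robot, and variables do not carry over. Pictures are saved under pics/ and viewed, at most 10 in all, crops included, and the job is handed in when it is done.

Besides the shell and the picture viewer there is one more tool, called as a command line: name --argument value ..., lists and objects as JSON in quotes. jog_arm: Moves the arm, as the interface text tells. Its arguments: {"type":"object","properties":{"commands":{"type":"array","items":{"type":"array"}}},"required":["commands"]}

```bash
mkdir -p pics
python3 - <<'E'
from workcell import *
import cv2,numpy as np,pickle
print(pinch_z if not callable(pinch_z) else pinch_z()); o=get_obs(); print(o)
for n in("scene","top"):
    d=get_image(n); cv2.imwrite(f"pics/{n}0.png",d["image"]); pickle.dump(d,open(f"{n}.pkl","wb"))
    print(n,d["intrinsics"],d["eye"],d["orientation"])
E
```

```text
18.700000000000003
{'t': 0.0, 'qpos': array([ 1.10800798e+00,  4.23869813e-01,  1.63069838e+00, -7.51332627e-06,
        1.08861102e+00, -1.90208137e-02]), 'qvel': array([ 3.62330160e-04, -2.55444609e-06, -1.99209094e-04,  3.85237128e-05,
        1.26447583e-03,  7.27151808e-04]), 'joint_torque': array([-4.02319085e-03, -5.44641852e+01, -2.73655897e+01,  6.40942482e-02,
        2.29483692e-02, -8.74403918e-05]), 'ee_pos': array([268.07623106, 563.95659238, 221.88032547]), 'orientation': array([-6.91275319e-01, -3.06421268e+00,  2.42241041e-03]), 'ft_force': array([-0.14596016, -1.11290149,  0.26639399]), 'moment': array([-0.00515765,  0.0099277 , -0.01324258]), 'grasp_force': 0.0, 'width': 87.62213141352747}
scene [[405.29605941   0.         282.75951148]
 [  0.         405.29605941 209.76758022]
 [  0.           0.           1.        ]] [1204.4437342  -572.72775786  756.5254979 ] [-2.10859627 -0.89336135  0.45636348]
top [[420.31714134   0.         275.39743945]
 [  0.         420.31714134 205.2061639 ]
 [  0.           0.           1.        ]] [ 409.39587366    3.97529028 1100.34847898] [-2.16484614  2.14795544 -0.14608362]
```

View pics/scene0.png

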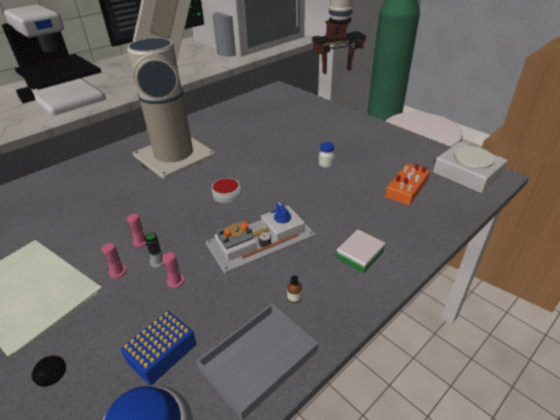

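View pics/top0.png

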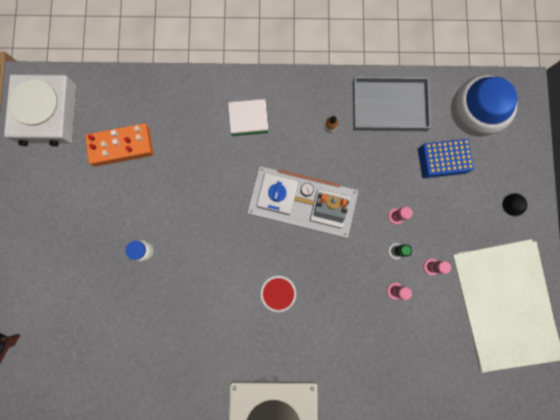

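The scene picture shows the manifold at about (262,235), with the blue knob at (283,215) and the boss and nipple at (237,233). The black/green plug is at (153,250) with three pink decoys around it. In the top view the knob is at (277,192), the nipple at about (330,203), and the plug top at (404,250).

```bash
cat > h.py <<'E'
import cv2,numpy as np,pickle
from scipy.spatial.transform import Rotation as R
def cloud(d):
    K=d["intrinsics"];z=d["z_map"];v,u=np.mgrid[:420,:560]
    p=np.stack([(u-K[0,2])/K[0,0]*z,(v-K[1,2])/K[1,1]*z,z],-1)
    return p@R.from_rotvec(d["orientation"]).as_matrix().T+np.array(d["eye"])
E
python3 - <<'E'
from h import *
a=pickle.load(open("top.pkl","rb"));b=pickle.load(open("scene.pkl","rb"))
A=cloud(a);B=cloud(b)
for u,v in[(277,192),(262,175),(330,203),(404,250),(404,214),(340,250),(307,189)]: print("top",u,v,A[v,u].round(1))
for u,v in[(283,206),(153,236),(237,228),(300,280)]: print("scene",u,v,B[v,u].round(1))
ca=cv2.resize(a["image"][155:275,235:455],None,fx=3.6,fy=3.6,interpolation=cv2.INTER_CUBIC)
cb=cv2.resize(b["image"][190:300,100:325],None,fx=3.5,fy=3.5,interpolation=cv2.INTER_CUBIC)
cv2.imwrite("pics/ca.png",ca);cv2.imwrite("pics/cb.png",cb)
# box top points of manifold (z 40..52) & plate z
for n,P,I in(("top",A,a["image"]),("scene",B,b["image"])):
    h=cv2.cvtColor(I,cv2.COLOR_BGR2HSV)
    x,y,z=P[...,0],P[...,1],P[...,2]
    reg=(x>330)&(x<620)&(y<160)&(y>-480)
    blue=reg&(abs(h[...,0].astype(int)-113)<12)&(h[...,1]>120)&(y>-150)
    q=P[blue]; print(n,"blue",len(q),np.median(q,0).round(1)); t=q[q[:,2]>80]; print(" bar top",len(t),t.mean(0).round(1) if len(t) else '')
    pl=reg&(z>70)&(y<-200)&(y>-450); 
    k,l,s,c=cv2.connectedComponentsWithStats(pl.astype(np.uint8))
    for i in range(1,k):
        if s[i,4]>8: q=P[l==i]; print(" tall",s[i],q.mean(0).round(1),q[:,2].max().round(1), I[l==i].mean(0).round())
    m=reg&(z>4)&(z<150)&(y>-190)&(y<150)&(x<620)
    k,l,s,c=cv2.connectedComponentsWithStats(m.astype(np.uint8)); i=1+s[1:,4].argmax()
    q=P[l==i]; 
    r=cv2.minAreaRect(q[:,:2].astype(np.float32)); print(" manifold rect",r, len(q))
    w=reg&(z>44)&(z<52)&(y>-150)&(y<150)&(I.min(-1)>170); q=P[w]; print(" white",len(q), cv2.minAreaRect(q[:,:2].astype(np.float32)) if len(q)>5 else '')
E
```

```text
top 277 192 [574.4  -4.3  88.8]
top 262 175 [632.2  34.9  10.8]
top 330 203 [ 550.1 -135.1   76.1]
top 404 250 [ 436.1 -310.1   88. ]
top 404 214 [ 523.3 -313.5   86. ]
top 340 250 [ 437.1 -169.8    3. ]
top 307 189 [591.2 -81.6  37.6]
scene 283 206 [580.9  -1.5  88.1]
scene 153 236 [ 442.8 -310.    90. ]
scene 237 228 [ 562.7 -143.1   87. ]
scene 300 280 [738.5 -96.3  -2.2]
top blue 241 [577.3  -4.3  57.9]
 bar top 81 [563.2  -3.9 187.8]
 tall [398 207  14  13 141] [ 526.1 -316.    85.3] 91.1 [136. 116. 192.]
 tall [398 245  14  12 140] [ 435.2 -312.1   85.6] 92.6 [61. 97. 53.]
 tall [436 261  15  13 155] [ 396.  -403.6   85.1] 91.4 [136. 118. 190.]
 tall [397 287  15   9 108] [ 338.6 -307.9   85. ] 91.5 [138. 118. 194.]
 manifold rect ((562.0934448242188, -70.90449523925781), (269.63360595703125, 129.8797607421875), 76.95170593261719) 4503
 white 691 ((569.260009765625, -50.839599609375), (178.52078247070312, 86.18435668945312), 76.43224334716797)
scene blue 218 [586.  -11.5  63.9]
 bar top 54 [586.1  -9.5  86.8]
 tall [127 214  13  12 108] [ 342.2 -312.2   82.5] 91.2 [ 91.  73. 137.]
 tall [144 233  14  14 145] [ 441.5 -316.9   83.4] 91.4 [37. 55. 35.]
 tall [102 243  15  14 155] [ 401.8 -407.6   83.7] 91.4 [ 94.  77. 140.]
 tall [162 252  15  15 164] [ 532.3 -320.7   83.8] 90.7 [ 95.  77. 142.]
 manifold rect ((561.075927734375, -83.42684936523438), (249.04315185546875, 132.718505859375), 76.13961791992188) 2948
 white 12 ((583.3648681640625, -50.01014709472656), (2.74160099029541, 56.684410095214844), 77.74816131591797)
```

View pics/ca.png

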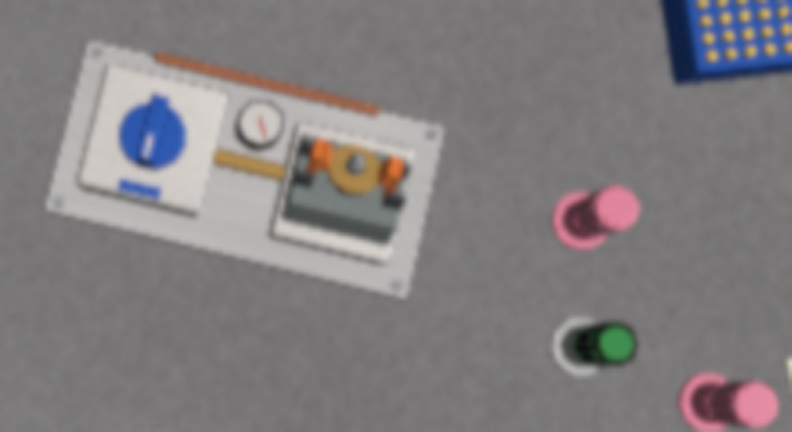

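View pics/cb.png

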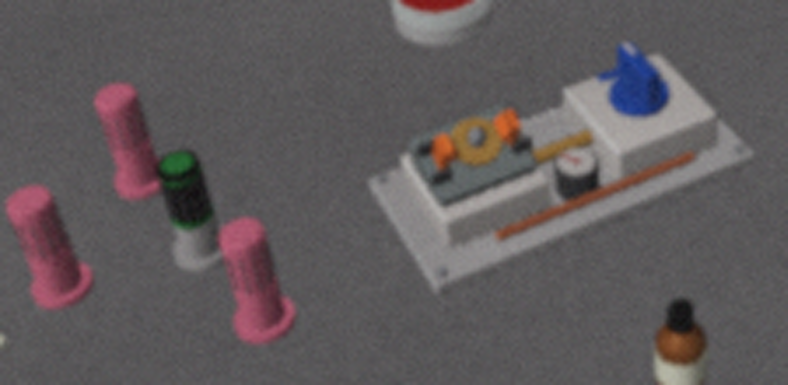

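The crops show the knob bar at (150,133) in the top crop, lying along the manifold's x. The nipple tip is at (357,165) in the top crop and (477,135) in the scene crop. The plug top (green) is at (616,343) in the top crop. Next I refine the nipple and plug positions and compute the first move.

```bash
cat >> h.py <<'E'
yaw=np.radians(-13.05); xm=np.array([np.cos(yaw),np.sin(yaw),0]); ym=np.array([-np.sin(yaw),np.cos(yaw),0]); zw=np.array([0,0,1.])
zn=np.sin(.4)*xm+np.cos(.4)*zw
Rdown=np.stack([-xm,ym,-zw],1)              # tool y along manifold y, pointing down
xt=np.cross(ym,-zn); Rn=np.stack([xt,ym,-zn],1)  # tool along the nipple
def delta(p,Rt):
    "steps from the measured pose to the target in tool axes, in full-scale units"
    from workcell import get_obs
    o=get_obs(); r=R.from_rotvec(o["orientation"])
    print("t %.1f pos"%o["t"],o["ee_pos"].round(1),"q",o["qpos"].round(2),"f",o["ft_force"].round(1),"w %.1f g %.1f"%(o["width"],o["grasp_force"]))
    print("shift",(r.inv().apply(np.array(p)-o["ee_pos"])/100).round(3),"turn",((r.inv()*R.from_matrix(Rt)).as_rotvec()/np.radians(45)).round(3))
E
python3 - <<'E'
from h import *
a=pickle.load(open("top.pkl","rb"));b=pickle.load(open("scene.pkl","rb"))
def ray(d,u,v):
    K=d["intrinsics"];M=R.from_rotvec(d["orientation"]).as_matrix()
    w=M@[(u-K[0,2])/K[0,0],(v-K[1,2])/K[1,1],1]; return np.array(d["eye"]),w/np.linalg.norm(w)
def tri(p,q):
    e1,w1=ray(a,*p);e2,w2=ray(b,*q);s=np.linalg.lstsq(np.stack([w1,-w2],1),e2-e1,rcond=None)[0]
    return e1+s[0]*w1,e2+s[1]*w2
print("tip tri",*[x.round(1) for x in tri((334.2,200.8),(236.3,228.6))])
print("plug top tri",*[x.round(1) for x in tri((235+616/3.6,155+343/3.6),(100+180/3.5,190+163/3.5))])
c=np.array([562.1,-70.9,0])
for n,d in(("top",a),("scene",b)):
    P=cloud(d);h=cv2.cvtColor(d["image"],cv2.COLOR_BGR2HSV);x,y,z=P[...,0],P[...,1],P[...,2]
    g=(h[...,0]>12)&(h[...,0]<26)&(h[...,1]>90)&(y<-112)&(y>-175)&(x>520)&(x<600)&(z>55)
    q=P[g]; m=np.median(q,0); print(n,"collar",len(q),m.round(1),"tip",(m+14*zn).round(1)); 
    L=(q-c)@np.stack([xm,ym,zw],1); print("  local range",L.min(0).round(1),L.max(0).round(1), "axial spread",np.percentile(q@zn,[5,50,95]).round(1))
    t=(z>85.)&(x>405)&(x<470)&(y>-345)&(y<-280); q=P[t]; print(n,"plug top",len(q),q.mean(0).round(1),cv2.minEnclosingCircle(q[:,:2].astype(np.float32)))
    k=(z>82)&(z<95)&(abs(x-577)<40)&(abs(y+3)<40); q=P[k];print(n,"bar top",len(q),q.mean(0).round(1),((q-c)@np.stack([xm,ym,zw],1)).mean(0).round(1))
delta([577,-3.5,150],Rdown)
E
```

```text
tip tri [ 555.  -144.8   80.8] [ 557.2 -141.7   80.7]
plug top tri [ 435.5 -315.5   87. ] [ 437.4 -312.3   86. ]
top collar 129 [ 550.1 -140.8   77.8] tip [ 555.4 -142.    90.7]
  local range [ -9.8 -90.2  67.1] [ 23.7 -53.3  87. ] axial spread [289.9 292.6 296. ]
top plug top 99 [ 435.  -313.9   87.8] ((435.6631774902344, -314.1192626953125), 14.57117748260498)
top bar top 98 [578.7  -4.4  87.9] [ 1.2 68.5 87.9]
scene collar 130 [ 556.9 -143.7   75.4] tip [ 562.2 -145.    88.3]
  local range [-13.4 -87.5  56.1] [ 26.3 -49.3  87. ] axial spread [289.3 293.2 296.1]
scene plug top 81 [ 437.6 -315.3   88.1] ((436.3664245605469, -313.7942199707031), 17.37131690979004)
scene bar top 73 [582.2  -7.1  87.6] [ 5.1 66.7 87.6]
t 0.1 pos [268.1 564.  222. ] q [ 1.11  0.42  1.63  0.    1.09 -0.02] f [ 0.8  0.4 -0.1] w 87.4 g 0.0
shift [-5.226 -3.798  0.725] turn [-0.002 -0.    -0.275]
```

jog_arm --commands '[[1,[0,0,0],[0,0,-0.138]],[1,[0,0,0],[0,0,-0.137]],[1,[-0.3,-0.34,0],[0,0,0]],[1,[-0.3,-0.34,0],[0,0,0]],[1,[-0.3,-0.34,0],[0,0,0]],[1,[-0.3,-0.34,0],[0,0,0]],[1,[-0.3,-0.34,0],[0,0,0]],[1,[-0.3,-0.34,0],[0,0,0]],[1,[-0.3,-0.34,0],[0,0,0]],[1,[-0.3,-0.34,0],[0,0,0]]]'

```text
t: 1.1
ee_pos: [441.1, 243.5, 222.6]
orientation: [-0.357, -3.121, 0.0]
ft_force: [1.6, 1.7, 0.8]
width: 88.3
grasp_force: 0.0
```

jog_arm --commands '[[1,[-0.3,-0.34,0],[0,0,0]],[1,[-0.3,-0.34,0],[0,0,0]],[1,[-0.3,-0.34,0],[0,0,0]],[1,[-0.3,-0.34,0],[0,0,0]],[1,[-0.3,-0.34,0],[0,0,0]],[1,[0,0,0],[0,0,0]],[1,[0,0,0],[0,0,0]]]'

```text
t: 1.8
ee_pos: [548.2, 45.0, 222.2]
orientation: [-0.361, -3.12, -0.0]
ft_force: [-0.2, -0.2, -0.2]
width: 87.9
grasp_force: 0.0
```

Run:
```python
from h import *
delta([577.5,-3.5,110],Rdown)
```

```text
t 1.8 pos [548.2  45.  222.2] q [ 0.06  0.31  1.8   0.    1.03 -1.28] f [-0.2 -0.2 -0.2] w 87.9 g 0.0
shift [-0.398 -0.406  1.121] turn [-0.    -0.002 -0.003]
```

jog_arm --commands '[[1,[-0.2,-0.2,0.3],[0,0,0]],[1,[-0.2,-0.21,0.3],[0,0,0]],[1,[0,0,0.3],[0,0,0]],[1,[0,0,0.3],[0,0,0]],[1,[0,0,0.25],[0,0,0]],[1,[0,0,0.14],[0,0,0]],[1,[0,0,0],[0,0,0]],[1,[0,0,0],[0,0,0]]]'

```text
t: 2.6
ee_pos: [578.3, -2.4, 64.3]
orientation: [0.355, 3.121, 0.0]
ft_force: [0.0, -0.4, 1.1]
width: 87.8
grasp_force: 0.0
```

Run:
```python
from h import *
from workcell import get_image
delta([577.5,-3.5,63],Rdown)
d=get_image("scene"); cv2.imwrite("pics/k1.png",cv2.resize(d["image"][130:290,180:380],None,fx=3.5,fy=3.5,interpolation=cv2.INTER_CUBIC))
```

```text
t 2.6 pos [578.3  -2.4  64.3] q [-0.02  0.58  1.82  0.    0.74 -1.37] f [ 0.  -0.4  1.1] w 87.8 g 0.0
shift [ 0.006 -0.013  0.013] turn [0.    0.    0.001]
```

View pics/k1.png

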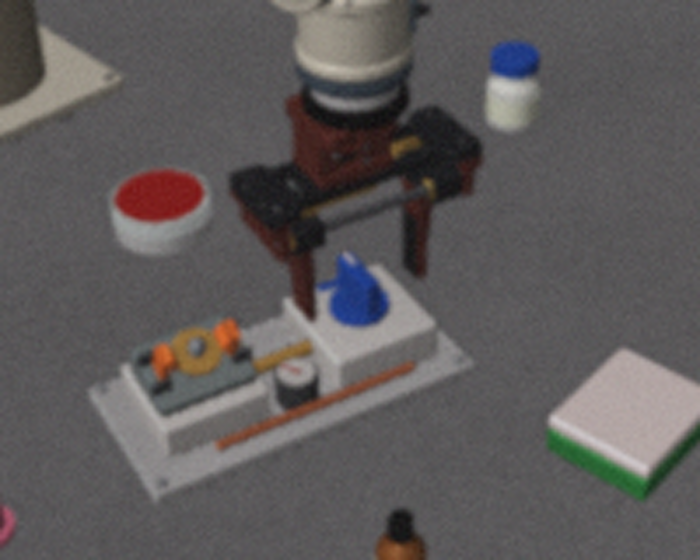

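The open fingers (tips at about (305,315) and (418,275)) straddle the knob at (357,295). I close on it.

jog_arm --commands '[[-1,[0,0,0],[0,0,0]],[-1,[0,0,0],[0,0,0]],[-1,[0,0,0],[0,0,0]],[-1,[0,0,0],[0,0,0]],[-1,[0,0,0],[0,0,0]],[-1,[0,0,0],[0,0,0]],[-1,[0,0,0],[0,0,0]],[-1,[0,0,0],[0,0,0]]]'

```text
t: 3.45
ee_pos: [578.1, -3.2, 63.7]
orientation: [-0.357, -3.121, 0.0]
ft_force: [0.1, 0.4, -0.4]
width: 27.1
grasp_force: 0.0
```

jog_arm --commands '[[-1,[0,0,0],[0,0,0]],[-1,[0,0,0],[0,0,0]],[-1,[0,0,0],[0,0,0]],[-1,[0,0,0],[0,0,0]],[-1,[0,0,0],[0,0,0]]]'

```text
t: 3.95
ee_pos: [577.7, -4.6, 63.6]
orientation: [-0.357, -3.121, 0.003]
ft_force: [-1.3, -8.3, 1.7]
width: 12.8
grasp_force: 30.0
```

jog_arm --commands '[[-1,[0,-0.015,0],[0,0,0.1]],[-1,[0,0,0],[0,0,0.17]],[-1,[0,0,0],[0,0,0.17]],[-1,[0,0,0],[0,0,0.17]],[-1,[0,0,0],[0,0,0.17]],[-1,[0,0,0],[0,0,0.17]],[-1,[0,0,0],[0,0,0.17]]]'

```text
t: 4.65
ee_pos: [578.5, -3.9, 63.7]
orientation: [1.659, 2.667, 0.003]
ft_force: [2.2, 4.9, -3.1]
width: 13.0
grasp_force: 30.0
```

Run:
```python
from h import *
delta([577.5,-4.5,63],Rdown)
from workcell import get_obs;print(get_obs()["moment"])
```

```text
t 4.7 pos [578.5  -3.9  63.7] q [-0.03  0.58  1.82  0.    0.74 -0.49] f [ 2.2  4.9 -3.1] w 13.0 g 30.0
shift [-0.001 -0.012  0.007] turn [ 2.000e-03  1.000e-03 -1.127e+00]
[ 0.86899224 -0.52441084  0.08343844]
```

jog_arm --commands '[[-1,[0,0,0],[0,0,0.17]],[-1,[0,0,0],[0,0,0.17]],[-1,[0,0,0],[0,0,0.13]],[-1,[0,0,0],[0,0,0.04]],[-1,[0,0,0],[0,0,0]],[-1,[0,0,0],[0,0,0]]]'

```text
t: 5.25
ee_pos: [579.0, -3.8, 63.7]
orientation: [2.148, 2.291, 0.003]
ft_force: [2.9, 4.9, -3.8]
width: 12.8
grasp_force: 30.4
```

Run:
```python
from h import *
delta([577.5,-4.5,63],Rdown)
from workcell import get_obs,get_image;print(get_obs()["moment"])
d=get_image("scene"); cv2.imwrite("pics/k2.png",cv2.resize(d["image"][180:260,230:330],None,fx=6,fy=6,interpolation=cv2.INTER_CUBIC))
```

```text
t 5.2 pos [579.   -3.8  63.7] q [-0.03  0.58  1.82  0.    0.74 -0.09] f [ 2.9  4.9 -3.8] w 12.8 g 30.4
shift [-0.006 -0.016  0.007] turn [ 0.003  0.002 -1.628]
[ 0.84554765 -0.6379226   0.64122819]
```

View pics/k2.png

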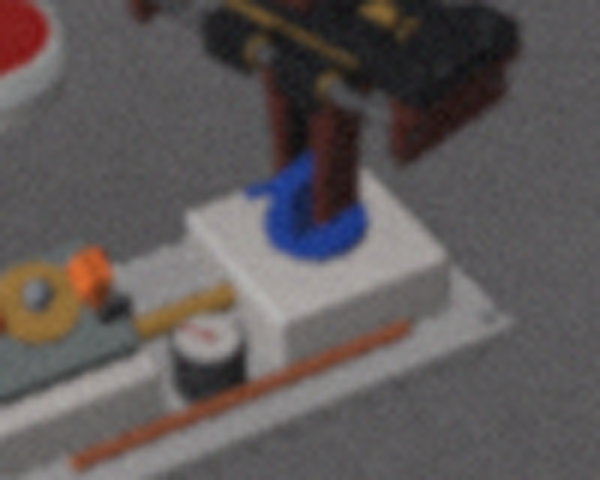

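The bar is turned about 73° and the moment about z rose from 0.08 to 0.64 N m, so the knob is against its stop. I open the fingers now.

jog_arm --commands '[[-1,[0,0,0],[0,0,0]],[1,[0,0,0],[0,0,0]],[1,[0,0,0],[0,0,0]],[1,[0,0,0],[0,0,0]],[1,[0,0,0],[0,0,0]],[1,[0,0,0],[0,0,0]],[1,[0,0,0],[0,0,0]],[1,[0,0,0],[0,0,0]],[1,[0,0,0],[0,0,0]],[1,[0,0,0],[0,0,0]]]'

```text
t: 6.3
ee_pos: [577.8, -4.8, 63.7]
orientation: [2.151, 2.29, -0.0]
ft_force: [0.3, 1.4, 0.3]
width: 81.8
grasp_force: 0.0
```

jog_arm --commands '[[1,[0,0,0],[0,0,0]],[1,[0,0,0],[0,0,0]],[1,[0,0,0],[0,0,0]],[1,[0,0,-0.3],[0,0,0]],[1,[0,0,-0.4],[0,0,0]],[1,[0,0,-0.4],[0,0,0]],[1,[0,0,-0.2],[0,0,0]],[1,[0,0,0],[0,0,0]]]'

```text
t: 7.1
ee_pos: [579.9, -4.7, 197.1]
orientation: [2.147, 2.287, 0.007]
ft_force: [-0.7, -0.5, -0.1]
width: 87.9
grasp_force: 0.0
```

Run:
```python
from h import *
from workcell import get_image
delta([435.8,-314,190],Rdown)
d=get_image("scene"); P=cloud(d); x,y,z=P[...,0],P[...,1],P[...,2]
h=cv2.cvtColor(d["image"],cv2.COLOR_BGR2HSV)
q=P[(z>64)&(z<95)&(abs(x-577)<32)&(abs(y+3)<32)&(abs(h[...,0].astype(int)-113)<12)&(h[...,1]>120)]
v=np.linalg.svd(q[:,:2]-q[:,:2].mean(0))[2][0];print(len(q),"bar direction deg",np.degrees(np.arctan2(v[1],v[0])))
```

```text
t 7.1 pos [579.9  -4.7 197.1] q [-0.03  0.39  1.76 -0.    0.99 -0.09] f [-0.7 -0.5 -0.1] w 87.9 g 0.0
shift [-2.997 -1.633  0.062] turn [ 0.007  0.006 -1.63 ]
107 bar direction deg -7.383625999722961
```

The knob has sprung back. Next I turn the tool back and move above the plug.

jog_arm --commands '[[1,[0,0,0],[0,0,-0.163]],[1,[0,0,0],[0,0,-0.163]],[1,[0,0,0],[0,0,-0.163]],[1,[0,0,0],[0,0,-0.163]],[1,[0,0,0],[0,0,-0.163]],[1,[0,0,0],[0,0,-0.163]],[1,[0,0,0],[0,0,-0.163]],[1,[0,0,0],[0,0,-0.163]],[1,[0,0,0],[0,0,-0.163]],[1,[0,0,0],[0,0,-0.163]]]'

```text
t: 8.15
ee_pos: [576.5, -4.6, 191.3]
orientation: [-0.348, -3.118, 0.0]
ft_force: [-0.4, -0.7, 0.2]
width: 88.0
grasp_force: 0.0
```

jog_arm --commands '[[1,[0.08,-0.37,0],[0,0,0]],[1,[0.08,-0.37,0],[0,0,0]],[1,[0.08,-0.37,0],[0,0,0]],[1,[0.08,-0.37,0],[0,0,0]],[1,[0.08,-0.37,0],[0,0,0]],[1,[0.08,-0.37,0],[0,0,0]],[1,[0.08,-0.37,0],[0,0,0]],[1,[0.08,-0.37,0],[0,0,0]],[1,[0.08,-0.37,0],[0,0,0]],[1,[0,0,0],[0,0,0]]]'

```text
t: 9.15
ee_pos: [430.1, -315.3, 191.8]
orientation: [-0.363, -3.118, -0.001]
ft_force: [0.3, 0.8, -0.6]
width: 88.2
grasp_force: 0.0
```

Run:
```python
from h import *
delta([435.8,-314,190],Rdown)
```

```text
t 9.2 pos [ 430.1 -315.3  191.8] q [-0.65  0.33  1.86 -0.    0.96 -1.99] f [ 0.3  0.8 -0.6] w 88.2 g 0.0
shift [-0.053  0.026  0.018] turn [ 0.    -0.003 -0.005]
```

jog_arm --commands '[[1,[-0.055,0.025,0.3],[0,0,0]],[1,[0,0,0.3],[0,0,0]],[1,[0,0,0.3],[0,0,0]],[1,[0,0,0.3],[0,0,0]],[1,[0,0,0.2],[0,0,0]],[1,[0,0,0.08],[0,0,0]],[1,[0,0,0],[0,0,0]],[1,[0,0,0],[0,0,0]]]'

```text
t: 9.95
ee_pos: [438.6, -311.3, 45.9]
orientation: [-0.357, -3.121, -0.0]
ft_force: [0.4, 0.4, -0.4]
width: 87.9
grasp_force: 0.0
```

Run:
```python
from h import *
from workcell import get_image
delta([435.8,-314,43.3],Rdown)
d=get_image("scene"); cv2.imwrite("pics/p1.png",cv2.resize(d["image"][150:310,70:270],None,fx=3.5,fy=3.5,interpolation=cv2.INTER_CUBIC))
```

```text
t 9.9 pos [ 438.6 -311.3   45.9] q [-0.64  0.57  1.92  0.    0.66 -1.98] f [ 0.4  0.4 -0.4] w 87.9 g 0.0
shift [ 0.022 -0.032  0.026] turn [ 0. -0.  0.]
```

View pics/p1.png

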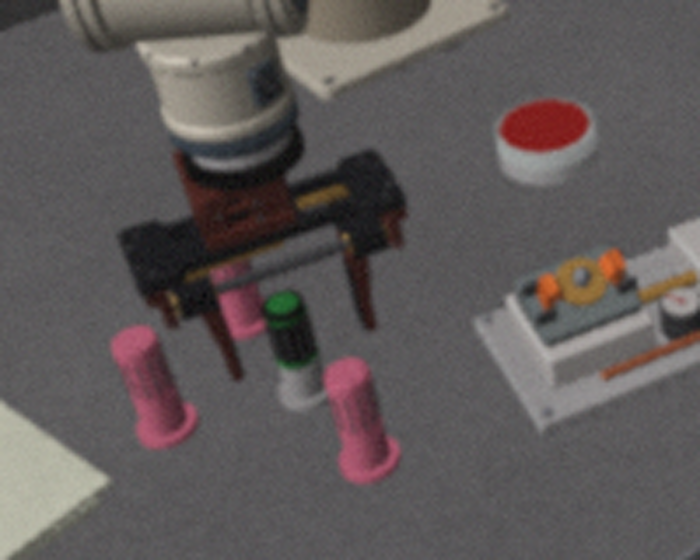

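The plug (top at (285,305)) stands between the fingers (tips at (238,375) and (370,325)), clear of the pink ones. After a small correction I close.

jog_arm --commands '[[1,[0.02,-0.03,0.025],[0,0,0]],[-1,[0,0,0],[0,0,0]],[-1,[0,0,0],[0,0,0]],[-1,[0,0,0],[0,0,0]],[-1,[0,0,0],[0,0,0]],[-1,[0,0,0],[0,0,0]],[-1,[0,0,0],[0,0,0]],[-1,[0,0,0],[0,0,0]],[-1,[0,0,0],[0,0,0]],[-1,[0,0,0],[0,0,0]]]'

```text
t: 11.0
ee_pos: [435.7, -314.0, 43.1]
orientation: [-0.357, -3.121, -0.0]
ft_force: [-0.6, 0.4, -0.3]
width: 29.8
grasp_force: 30.0
```

jog_arm --commands '[[-1,[0,0,0],[0,0,0]],[-1,[0,0,0],[0,0,0]],[-1,[0,0,0],[0,0,0]]]'

```text
t: 11.3
ee_pos: [435.7, -314.0, 43.1]
orientation: [-0.357, -3.121, -0.0]
ft_force: [-0.8, -0.6, -1.3]
width: 29.6
grasp_force: 30.0
```

jog_arm --commands '[[-1,[0,0,-0.15],[0,0,0]],[-1,[0,0,-0.35],[0,0,0]],[-1,[0,0,-0.4],[0,0,0]],[-1,[0,0,-0.4],[0,0,0]],[-1,[0,0,-0.4],[0,0,0]],[-1,[0,0,-0.1],[0,0,0]],[-1,[0,0,0],[0,0,0]]]'

```text
t: 12.0
ee_pos: [436.5, -314.6, 225.5]
orientation: [0.357, 3.117, -0.004]
ft_force: [-0.2, -0.2, -0.7]
width: 29.7
grasp_force: 30.0
```

Run:
```python
from h import *
a=pickle.load(open("top.pkl","rb"));b=pickle.load(open("scene.pkl","rb"))
for d,u,v in((a,334.2,200.8),(b,236.3,228.6)):
    K=d["intrinsics"];M=R.from_rotvec(d["orientation"]).as_matrix();w=M@[(u-K[0,2])/K[0,0],(v-K[1,2])/K[1,1],1];e=np.array(d["eye"])
    P=cloud(d);print("patch\n",P[int(round(v))-2:int(round(v))+3,int(round(u))-1:int(round(u))+2,2].round(0))
    for z in(84,87,90): print(z,(e+w*(z-e[2])/w[2]).round(1))
tip=np.array([556.5,-142.5,87]); print("zn",zn.round(3))
delta(tip+(43.1+30)*zn,Rn)
```

```text
patch
 [[91. 88. 90.]
 [89. 90. 91.]
 [88. 87. 90.]
 [87. 85. 85.]
 [78. 78. 78.]]
84 [ 554.6 -144.3   84. ]
87 [ 554.1 -143.9   87. ]
90 [ 553.7 -143.4   90. ]
patch
 [[88. 89. 87.]
 [86. 89. 87.]
 [86. 85. 83.]
 [83. 82. 80.]
 [78. 77. 74.]]
84 [ 560.4 -143.8   84. ]
87 [ 563.2 -145.7   87. ]
90 [ 566.1 -147.7   90. ]
zn [ 0.379 -0.088  0.921]
t 12.0 pos [ 436.5 -314.6  225.5] q [-0.65  0.29  1.82 -0.    1.02 -1.99] f [-0.2 -0.2 -0.7] w 29.7 g 30.0
shift [-1.062  1.949  0.712] turn [-0.002  0.514 -0.   ]
```

jog_arm --commands '[[-1,[-0.1,0.3,0],[0,0.171,0]],[-1,[0,0.3,0],[0,0.171,0]],[-1,[0,0.3,0],[0,0.171,0]],[-1,[0,0.3,0],[0,0,0]],[-1,[0,0,0],[0,0,0]]]'

```text
t: 12.5
ee_pos: [472.4, -196.1, 220.1]
orientation: [-0.306, -2.718, -0.066]
ft_force: [-0.1, -0.6, -2.1]
width: 29.6
grasp_force: 30.0
```

```bash
echo 'tip=np.array([555,-143,88.5])' >>h.py
python3 - <<'E'
from h import *
delta(tip+(43.1+30)*zn,Rn)
E
```

```text
t 12.5 pos [ 472.4 -196.1  220.1] q [-0.38  0.47  1.63 -0.06  1.45 -1.71] f [-0.1 -0.6 -2.1] w 29.6 g 30.0
shift [-1.147  0.699  0.206] turn [ 0.001 -0.011  0.005]
```

jog_arm --commands '[[-1,[-0.28,0.17,0],[0,-0.011,0]],[-1,[-0.28,0.17,0],[0,0,0]],[-1,[-0.28,0.17,0],[0,0,0]],[-1,[-0.28,0.17,0],[0,0,0]],[-1,[0,0,0.1],[0,0,0]],[-1,[0,0,0.1],[0,0,0]],[-1,[0,0,0],[0,0,0]],[-1,[0,0,0],[0,0,0]]]'

```text
t: 13.3
ee_pos: [579.8, -155.4, 161.3]
orientation: [-0.314, -2.73, -0.063]
ft_force: [-1.1, 0.4, -0.9]
width: 29.8
grasp_force: 30.0
```

Run:
```python
from h import *
from workcell import get_image
delta(tip+(43.1+30)*zn,Rn)
for n in("scene","top"):
    d=get_image(n);pickle.dump(d,open(n+"2.pkl","wb"))
    if n=="scene": cv2.imwrite("pics/n1.png",cv2.resize(d["image"][165:265,190:310],None,fx=6,fy=6,interpolation=cv2.INTER_CUBIC))
```

```text
t 13.3 pos [ 579.8 -155.4  161.3] q [-0.27  0.65  1.45 -0.02  1.43 -1.61] f [-1.1  0.4 -0.9] w 29.8 g 30.0
shift [-0.035  0.065  0.045] turn [ 0.     0.006 -0.001]
```

View pics/n1.png

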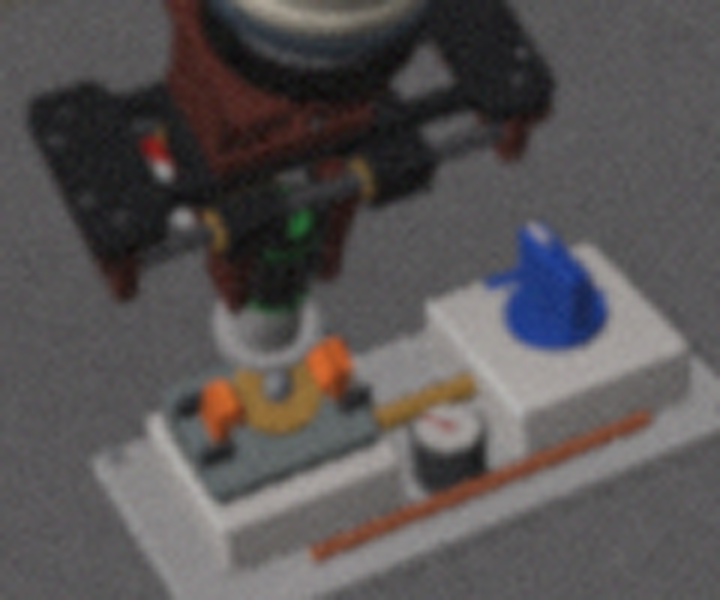

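The plug's flange is at about x 213–323 with its bottom at y 372 in the crop. The nipple tip is at (279,378) and the collar's bottom at y 432. I compare these with projections of the model.

Run:
```python
from h import *
from workcell import get_obs
d=pickle.load(open("scene2.pkl","rb"));K=d["intrinsics"];M=R.from_rotvec(d["orientation"]).as_matrix();e=np.array(d["eye"])
def px(p):
    c=(np.atleast_2d(p)-e)@M; uv=c[:,:2]/c[:,2:]*[K[0,0],K[1,1]]+[K[0,2],K[1,2]]
    return (uv-[190,165])*6+2.5
def ext(c,n,r,t):
    a=np.cross(n,[0,0,1.]);a/=np.linalg.norm(a);b=np.cross(n,a);th=np.linspace(0,6.28,90)[:,None]
    q=px(c+r*(np.cos(th)*a+np.sin(th)*b)); i=q[:,1].argmax(); print(t,"x",q[:,0].min().round(),q[:,0].max().round(),"y",q[:,1].min().round(),q[:,1].max().round())
o=get_obs();Rt=R.from_rotvec(o["orientation"]).as_matrix();m=o["ee_pos"]+43.1*Rt[:,2]
print("mouth",m.round(1));ext(m,-Rt[:,2],21,"flange bottom");ext(m-6*Rt[:,2],-Rt[:,2],21,"flange top")
print("tip px",px(tip).round());ext(tip-14*zn,zn,19,"collar");
k=np.array([577.9,-4.3,89]);print("knob top px",px(k).round(),"ends",px([k+23*xm,k-23*xm]).round().tolist())
for n,v in(("xm",xm),("ym",ym),("zn",zn)):print(n,"px/mm",(px(tip+10*v)-px(tip)).round(0)/10)
# the nipple seen in the first top picture, relative to the model
d=pickle.load(open("top.pkl","rb"));K=d["intrinsics"];M=R.from_rotvec(d["orientation"]).as_matrix();e=np.array(d["eye"])
f=lambda p:((px(p)-2.5)/6+[190,165]-[235,155])*3.6+1.3
print("TOP tip",f(tip).round(),"plugtop",f([435.7,-314,88]).round(),"knob top",f(k).round())
th=np.linspace(0,6.28,90)[:,None];q=f(tip-14*zn+19*(np.cos(th)*ym+np.sin(th)*np.cross(zn,ym)));print("TOP collar",q.min(0).round(),q.max(0).round())
```

```text
mouth [ 564.7 -151.7  122.3]
flange bottom x 211.0 315.0 y 283.0 373.0
flange top x 211.0 316.0 y 275.0 366.0
tip px [[273. 369.]]
collar x 225.0 315.0 y 346.0 425.0
knob top px [[551. 247.]] ends [[578.0, 274.0], [526.0, 220.0]]
xm px/mm [[1.  1.3]]
ym px/mm [[ 2.2 -0.8]]
zn px/mm [[ 0.2 -1.1]]
TOP tip [[357. 165.]] plugtop [[616. 344.]] knob top [[152. 129.]]
TOP collar [326. 151.] [380. 199.]
```

Run:
```python
import pickle,cv2
d=pickle.load(open("top.pkl","rb"));cv2.imwrite("pics/n0.png",cv2.resize(d["image"][180:230,305:365],None,fx=10,fy=10,interpolation=cv2.INTER_CUBIC))
```

```text
(no output)
```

View pics/n0.png

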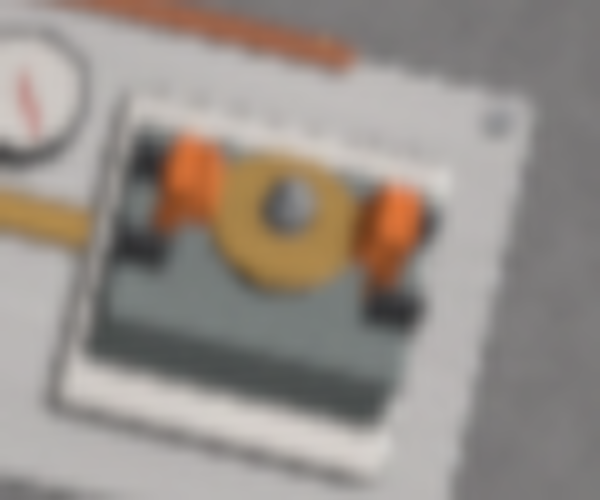

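```bash
echo 'tip=np.array([557.4,-143.6,87.5])' >>h.py
python3 - <<'E'
from h import *
delta(tip+(43.1+8)*zn,Rn)
E
```

```text
t 13.4 pos [ 580.8 -155.4  162.1] q [-0.27  0.65  1.45 -0.02  1.43 -1.61] f [-1.2 -0.  -0.9] w 29.7 g 30.0
shift [-0.054  0.062  0.276] turn [ 0.     0.008 -0.001]
```

jog_arm --commands '[[-1,[-0.055,0.062,0],[0,0.006,0]],[-1,[0,0,0.1],[0,0,0]],[-1,[0,0,0.1],[0,0,0]],[-1,[0,0,0.07],[0,0,0]],[-1,[0,0,0],[0,0,0]],[-1,[0,0,0],[0,0,0]]]'

```text
t: 14.0
ee_pos: [577.0, -147.5, 134.2]
orientation: [-0.312, -2.726, -0.063]
ft_force: [-0.3, -0.2, -1.2]
width: 29.4
grasp_force: 30.0
```

Run:
```python
from h import *
from workcell import get_image
delta(tip+(43.1)*zn,Rn)
d=get_image("scene")
cv2.imwrite("pics/n2.png",cv2.resize(d["image"][165:265,190:310],None,fx=6,fy=6,interpolation=cv2.INTER_CUBIC))
```

```text
t 14.0 pos [ 577.  -147.5  134.2] q [-0.26  0.68  1.47 -0.01  1.39 -1.6 ] f [-0.3 -0.2 -1.2] w 29.4 g 30.0
shift [ 0.002 -0.006  0.077] turn [ 0.  0. -0.]
```

View pics/n2.png

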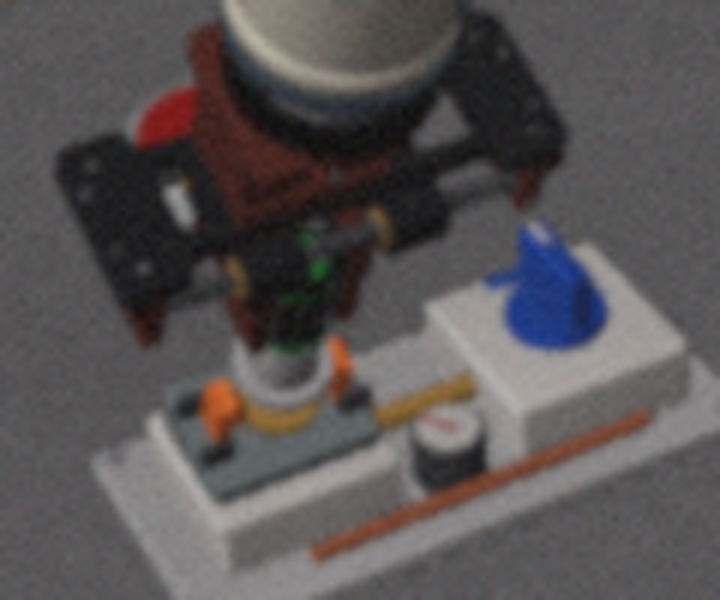

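The flange (x 232–332) sits centred between the jaws (222 and 338) just above the collar. I descend in small steps and watch the force.

jog_arm --commands '[[-1,[0,0,0.04],[0,0,0]],[-1,[0,0,0.04],[0,0,0]],[-1,[0,0,0.04],[0,0,0]],[-1,[0,0,0],[0,0,0]],[-1,[0,0,0],[0,0,0]]]'

```text
t: 14.55
ee_pos: [572.8, -146.6, 123.3]
orientation: [-0.312, -2.727, -0.063]
ft_force: [1.3, -1.3, -2.0]
width: 29.7
grasp_force: 30.0
```

```bash
cat > f.py <<'E'
from h import *
from workcell import get_obs
delta(tip+43.1*zn,Rn); f=np.mean([get_obs()["ft_force"] for _ in range(1)],0)
print("force xm,ym,along -tool:",(f@Rn).round(1),get_obs()["moment"].round(2))
E
python3 f.py
```

```text
t 14.6 pos [ 572.8 -146.6  123.3] q [-0.26  0.69  1.49 -0.01  1.36 -1.6 ] f [ 1.3 -1.3 -2. ] w 29.7 g 30.0
shift [ 0.005 -0.006 -0.04 ] turn [-0.     0.002 -0.   ]
force xm,ym,along -tool: [-2.2 -1.   1.2] [-0.35 -0.55  0.06]
```

jog_arm --commands '[[-1,[0,0,0.03],[0,0,0]],[-1,[0,0,0.03],[0,0,0]],[-1,[0,0,0.02],[0,0,0]],[-1,[0,0,0],[0,0,0]],[-1,[0,0,0],[0,0,0]]]'

```text
t: 15.05
ee_pos: [570.1, -145.9, 116.2]
orientation: [-0.312, -2.728, -0.063]
ft_force: [3.1, -1.4, 2.8]
width: 29.9
grasp_force: 30.0
```

```bash
python3 f.py
```

```text
t 15.1 pos [ 570.1 -145.9  116.2] q [-0.26  0.69  1.5  -0.01  1.35 -1.6 ] f [ 3.1 -1.4  2.8] w 29.9 g 30.0
shift [ 0.007 -0.006 -0.117] turn [-0.     0.003 -0.   ]
force xm,ym,along -tool: [-2.  -0.6 -3.9] [-0.35 -0.64  0.11]
```

jog_arm --commands '[[-1,[0,0,0.02],[0,0,0]],[-1,[0,0,0.02],[0,0,0]],[-1,[0,0,0.02],[0,0,0]],[-1,[0,0,0],[0,0,0]],[-1,[0,0,0],[0,0,0]]]'

```text
t: 15.55
ee_pos: [567.5, -145.3, 110.4]
orientation: [-0.312, -2.727, -0.063]
ft_force: [3.7, -2.0, 1.3]
width: 29.5
grasp_force: 30.0
```

```bash
python3 f.py
```

```text
t 15.6 pos [ 567.5 -145.3  110.4] q [-0.26  0.69  1.51 -0.01  1.34 -1.6 ] f [ 3.7 -2.   1.3] w 29.5 g 30.0
shift [ 0.005 -0.007 -0.18 ] turn [ 0.     0.002 -0.   ]
force xm,ym,along -tool: [-3.2 -1.1 -2.8] [-0.33 -0.7   0.06]
```

jog_arm --commands '[[-1,[0,0,0.02],[0,0,0]],[-1,[0,0,0.02],[0,0,0]],[-1,[0,0,0],[0,0,0]],[-1,[0,0,0],[0,0,0]]]'

```text
t: 15.95
ee_pos: [566.2, -144.9, 106.9]
orientation: [-0.312, -2.727, -0.063]
ft_force: [4.3, -2.1, 4.4]
width: 29.6
grasp_force: 30.0
```

```bash
python3 f.py
```

```text
t 15.9 pos [ 566.2 -144.9  106.9] q [-0.26  0.7   1.51 -0.01  1.33 -1.6 ] f [ 4.3 -2.1  4.4] w 29.6 g 30.0
shift [ 0.005 -0.007 -0.218] turn [ 0.     0.002 -0.   ]
force xm,ym,along -tool: [-2.6 -1.  -5.9] [-0.23 -0.64  0.1 ]
```

jog_arm --commands '[[-1,[0,0,0.02],[0,0,0]],[-1,[0,0,0.01],[0,0,0]],[-1,[0,0,0],[0,0,0]],[-1,[0,0,0],[0,0,0]]]'

```text
t: 16.35
ee_pos: [565.1, -144.6, 104.4]
orientation: [-0.312, -2.728, -0.063]
ft_force: [4.1, -2.4, 6.3]
width: 29.6
grasp_force: 30.0
```

```bash
python3 f.py
```

```text
t 16.4 pos [ 565.1 -144.6  104.4] q [-0.26  0.7   1.52 -0.01  1.32 -1.6 ] f [ 4.1 -2.4  6.3] w 29.6 g 30.0
shift [ 0.005 -0.007 -0.245] turn [ 0.     0.002 -0.   ]
force xm,ym,along -tool: [-1.7 -1.5 -7.6] [-0.27 -0.56  0.04]
```

jog_arm --commands '[[-1,[0,0,0.02],[0,0,0]],[-1,[0,0,0],[0,0,0]],[-1,[0,0,0],[0,0,0]]]'

```text
t: 16.65
ee_pos: [565.0, -144.6, 103.8]
orientation: [-0.312, -2.729, -0.063]
ft_force: [5.0, -2.9, 12.5]
width: 29.5
grasp_force: 30.0
```

```bash
python3 f.py
```

```text
t 16.6 pos [ 565.  -144.6  103.8] q [-0.26  0.7   1.52 -0.01  1.32 -1.6 ] f [ 5.  -2.9 12.5] w 29.5 g 30.0
shift [ 0.006 -0.007 -0.251] turn [ 0.     0.004 -0.   ]
force xm,ym,along -tool: [ -0.2  -1.7 -13.7] [-0.06 -0.03  0.06]
```

```bash
python3 - <<'E'
from h import *
from workcell import get_image
def org(d):
    h=cv2.cvtColor(d["image"],cv2.COLOR_BGR2HSV);m=((h[...,0]<12)&(h[...,1]>170)&(h[...,2]>150)).astype(np.uint8);m[:, :215]=0;m[:,260:]=0;m[:215]=0;m[245:]=0
    k,l,s,c=cv2.connectedComponentsWithStats(m)
    return [(s[i].tolist(),c[i].round(1).tolist()) for i in range(1,k) if s[i,4]>4]
for d in(pickle.load(open("scene.pkl","rb")),pickle.load(open("scene2.pkl","rb")),get_image("scene")): print(org(d))
E
python3 f.py
```

```text
[([241, 222, 7, 8, 31], [244.0, 225.0]), ([224, 229, 5, 7, 24], [225.9, 231.8])]
[([241, 222, 7, 7, 30], [244.2, 224.8]), ([224, 229, 6, 8, 26], [225.8, 231.9])]
[([243, 225, 5, 4, 11], [244.4, 226.5]), ([224, 229, 5, 8, 22], [226.1, 231.9])]
t 16.7 pos [ 565.  -144.6  103.8] q [-0.26  0.7   1.52 -0.01  1.32 -1.6 ] f [ 4.7 -2.2 13.8] w 29.5 g 30.0
shift [ 0.006 -0.007 -0.252] turn [ 0.     0.004 -0.   ]
force xm,ym,along -tool: [  0.7  -1.1 -14.7] [-0.09 -0.03  0.07]
```

Both jaws are back at their closed pixel positions, and the force rises steeply as it should at the collar's stop. I hand in.

```bash
python3 -c "
from workcell import close_job
print(close_job())"
```

```text
the job is handed in; nothing more can be done
None
```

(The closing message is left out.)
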